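# Unlock the tool chest with its number wheels

### The arm

A 6-joint arm with a two-finger parallel gripper is mounted at the origin on a cart in front of the work surface, level with it; the furniture and walls round the work are solid. World frame = base frame: x ahead of the robot, y to its left, z up, the work surface at z = 0. Lengths are in m, angles in rad, forces in N, time in s.
With the tool pointing down it reaches from about 0.375 to 0.975 m from the base axis. Payload 3.8 kg.
Tool frame: the origin (TCP) lies midway between the tips of the shut fingers; the grasp point (between the pads) lies 19 mm behind it; z points along the fingers, y is the line along which they close (so a half turn about z gives the same grasp; the last joint's range is limited). The gripper opens to 85 mm and grips with 20 to 120 N. Pads are 22 mm wide; open, the fingers measure 114 mm over their backs; the gripper's body (76 mm by 85 mm) begins 54 mm behind the grasp point. The pads swing forward as they close: fully open they stand 13 mm farther back than shut.
Start: joints at [1.251, 0.264, 1.604, -0, 1.274, -0.037], TCP at [0.188, 0.648, 0.231] pointing down, gripper open.
Joint ranges: [-2.63, 2.63], [-0.94, 2.18], [0.31, 2.57], [-1.31, 4.45], [0, 2.66], [-2.55, 2.55]. Speed limits (rad/s): [2.57, 2.57, 3.14, 3.14, 3.14, 3.14].

### API

Orientations are given as a rotation vector (axis times angle).
In Python, from workcell import bot, cams gives the robot as it stands.
- The arm moves only by the tool play_rows, never from a script. Its argument "rows" is a list of rows, each a list of 2 entries, a list of its own where there are three numbers: the shift along the tool's x, y, z scaled (see below), then the turn, a rotation vector about the tool's x, y, z scaled (see below). A call has 1 to 20 rows; each row is the pose to reach, as a shift and turn from the pose commanded when the call began, along the tool's axes at that moment; what a row does not reach only later rows make up. The controller multiplies each number of a shift by 250 mm and each number of a turn by 45 degrees. A row lasts 1/12 s, in which the tool goes at most 41.7 mm and 7.16 degrees, less where a joint would pass 70% of its speed; a pose out of reach is approached as far as the arm can. A call with a number of a shift or a turn outside -1 to 1 is refused whole. A call with a gripper value outside its range is refused whole. "claw" is the opening, from -1 (shut) to 1 (fully open), set as the call begins (left out, the last holds). The fingers move at their own pace and stop on an object; "newtons" is the grip in N (left out, the last holds). Time passes only in rows, so rows that repeat a pose let the fingers close. It gives the time, the measured TCP pose, the force, the opening and the grip force at its end, in the units of the state.
- bot.read_state(): the state, without advancing time (a new reading comes with each control period).
- cams.read_camera(name): name is "scene" or "top" or "wrist"; returns a dict with "image" (384x512x3 uint8, red, green, blue), "K" (3x3 intrinsics, pixels), "k1" (the pictures are not rectified: a ray, as slopes to the right and down, at radius r is drawn at 1 + k1 r^2 times it, then the intrinsics apply), "T" (4x4, takes a point from camera to world coordinates); the wrist camera has in their place "mount" (4x4, takes a point from camera to tool coordinates, whose origin is the TCP and whose axes are the flange's). Camera axes: x right, y down, z forward; pixel columns grow to the right and rows downward; lengths in m; the calibration is good to about 2 mm. A picture is of the moment at which its call begins: read the wrist's pose just before it. There is no depth.
- bot.finish_job(): hands the job in; it is judged then, once.
The state is a dict: "time": time; "q": joint angles; "joint_vel": joint speeds; "joint_torque": joint torques, N m; "tool_pos": TCP position; "tcp_rot": TCP orientation; "wrist_force": force on the tool from outside, world axes, zero at the start; "torque": the same for the moment, N m; "width": opening from 0.0 (shut) to 1.0 (fully open); "grip_force": force on a finger pad.
Only numpy, scipy, OpenCV 4.12 (cv2) and the standard library are available. Lean on these libraries where they do the work, as an engineer would, in place of code of your own. Each camera call takes 0.05 s, during which the arm holds its last target. There are 200 camera calls.

### The job

Unlock the tool chest: roll its three number wheels until 4, 7, 2 (left to right as seen from the robot's side) face straight up, then draw the bolt fully out to the right by its upright knob, leave it drawn and let go. Leave the tools lying on and around the chest where they are.

Things in the scene. Friction and masses are not known exactly. Their poses are not given: they have to be found in the camera images.
- tool_chest: fixed wooden tool chest, number lock on its front board. Origin on the table below the middle wheel's centre; x from the lock back to the box, y along the axle to the left, z up. Lid: front edge 70 mm behind the axle, top at z 117 mm, bar handle to z 158 mm at x 150 mm. End cheeks at y +-109 mm (14 mm thick) reach z 94 mm, their brass index pins z 104 mm. Board 300 mm wide.
- wheel_left (a joint): turn of the left wheel, rad, unlimited; figure on top = value / 0.62832 rounded, modulo 10; it must be 4. Rolling its top away from the robot's side (to the box) raises the value, one figure per 36 degrees. A sprung roller below makes it click from flat to flat and pulls it to within about 6 degrees of the nearest figure (it can hang if left just half-way); 0.25 N m to turn.
- left_axle (a point): fixed centre of the left wheel, 76 mm above the table. Wheels: ten-sided, wood, 84 mm across flats, 28 mm wide, flat side faces (hub plate 27 mm across, 2.5 mm proud), horizontal axle along the chest's y.
- left_reading (a point): fixed point at the top of the left wheel, 42 mm above its axle: where the centre of the figure that counts belongs
- left_code_flat (a point): centre of the left wheel's flat that bears the figure 4; turns with the wheel
- wheel_mid (a joint): turn of the middle wheel, rad, unlimited; figure on top = value / 0.62832 rounded, modulo 10; it must be 7. Rolling its top away from the robot's side (to the box) raises the value, one figure per 36 degrees. A sprung roller below makes it click from flat to flat and pulls it to within about 6 degrees of the nearest figure (it can hang if left just half-way); 0.25 N m to turn.
- mid_axle (a point): fixed centre of the middle wheel, 76 mm above the table. Wheels stand 60 mm apart centre to centre: 32 mm free gap beside each, also to the cheeks at the ends 28 mm; only the bolt rod (18 mm thick, at axle height) and its keys below run through the gaps.
- mid_reading (a point): fixed point at the top of the middle wheel, 42 mm above its axle: where the centre of the figure that counts belongs
- mid_code_flat (a point): centre of the middle wheel's flat that bears the figure 7; turns with the wheel
- wheel_right (a joint): turn of the right wheel, rad, unlimited; figure on top = value / 0.62832 rounded, modulo 10; it must be 2. Rolling its top away from the robot's side (to the box) raises the value, one figure per 36 degrees. A sprung roller below makes it click from flat to flat and pulls it to within about 6 degrees of the nearest figure (it can hang if left just half-way); 0.25 N m to turn.
- right_axle (a point): fixed centre of the right wheel, 76 mm above the table. Each flat bears one black numeral 0 to 9, 17 mm high, upright as seen from the robot's side; the one that faces straight up counts.
- right_reading (a point): fixed point at the top of the right wheel, 42 mm above its axle: where the centre of the figure that counts belongs
- right_code_flat (a point): centre of the right wheel's flat that bears the figure 2; turns with the wheel
- bolt (a joint): how far the bolt is drawn, m: 0 locked (its left end through the steel hasp eye), 0.036 fully drawn. Slides along the axle to the right (the chest's -y), drag about 3 N, stays where left. Its keys pass a gate in each wheel: it stops after 2 mm unless all three show the code; once drawn it holds the wheels.
- bolt_knob (a point): grip point of the upright round wooden knob, 27 mm thick, at the bolt's right end: 34 mm above the axle line (knob from 8 to 51 mm above it). Moves with the bolt; locked, it is 154 mm right of the middle wheel's centre, 38 mm outside the right cheek.
- sanding_block: cork sanding block 64x112x30 mm lying loose on the chest's lid; origin at the centre of its underside; a bystander
- carpenter_pencil: flat carpenter's pencil 11x181x8 mm lying loose on the lid; a bystander
- chisel: wood chisel 253 mm long lying loose on the table left of the chest; a bystander

How it is judged:
By the outcome, as a careful person would: the job done as asked, in the order asked, and still so for the second after the job is handed in, with the robot touching nothing.
It also fails if it takes over 72 s, if anything falls off the work surface, if the arm or the gripper's body presses on something with over 40 N, if the wrist force passes 120 N, or if a joint passes its speed limit or range.

## Working session

There is one attempt and no reset: what is moved stays moved. The work goes in short steps, Python scripts to look and compute and a tool call to move; the robot and the scene stay as the last step left them, time stands still between calls to the robot, and variables do not carry over. Pictures are saved under pics/ and viewed, at most 10 in all, crops included, and the job is handed in when it is done.

Besides the shell and the picture viewer there is one more tool, called after ">>>" as name([rows], argument=value, ...), one row to a line, values as JSON. play_rows: Moves the arm, as the interface text tells. Its arguments: {"type":"object","properties":{"rows":{"type":"array","items":{"type":"array"}},"claw":{"type":"number"},"newtons":{"type":"number"}},"required":["rows"]}

```bash
mkdir -p pics; ls; python3 - <<'E'
from workcell import bot,cams
import cv2,numpy as np
s=bot.read_state();print({k:np.round(v,3) for k,v in s.items()})
ims=[]
for n in("scene","top","wrist"):
    c=cams.read_camera(n);np.save(f"pics/{n}0.npy",c,allow_pickle=True)
    cv2.imwrite(f"pics/{n}0.png",c["image"][:,:,::-1]);print(n,c["K"].round(1).tolist(),c["k1"],np.round(c.get("T",c.get("mount")),3).tolist())
E
```

```text
pics
{'time': np.float64(0.0), 'q': array([ 1.251,  0.265,  1.605, -0.   ,  1.274, -0.037]), 'joint_vel': array([-0.002,  0.001, -0.   ,  0.   , -0.   , -0.   ]), 'joint_torque': array([-1.0000e-03, -5.1511e+01, -3.6731e+01, -0.0000e+00,  1.3000e-02,
        0.0000e+00]), 'tool_pos': array([0.188, 0.648, 0.23 ]), 'tcp_rot': array([-4.43e-01, -3.11e+00,  3.00e-03]), 'wrist_force': array([0.575, 0.061, 0.075]), 'torque': array([0.013, 0.009, 0.019]), 'grip_force': np.float64(0.0), 'width': np.float64(1.002)}
scene [[370.0, 0.0, 257.1], [0.0, 370.0, 191.8], [0.0, 0.0, 1.0]] -0.07034054612806794 [[-0.526, -0.339, 0.78, -0.118], [-0.85, 0.208, -0.483, 0.526], [0.002, -0.918, -0.397, 0.468], [0.0, 0.0, 0.0, 1.0]]
top [[412.0, 0.0, 252.7], [0.0, 412.0, 191.4], [0.0, 0.0, 1.0]] 0.0013063591253462358 [[0.018, -0.992, 0.124, 0.488], [-1.0, -0.019, -0.003, 0.091], [0.005, -0.124, -0.992, 1.079], [0.0, 0.0, 0.0, 1.0]]
wrist [[329.0, 0.0, 251.5], [0.0, 329.0, 193.7], [0.0, 0.0, 1.0]] 0.027911068973883235 [[-0.001, -0.959, -0.285, 0.073], [1.0, -0.001, -0.0, 0.0], [-0.0, -0.285, 0.959, -0.143], [0.0, 0.0, 0.0, 1.0]]
```

```bash
python3 - <<'E'
import cv2,numpy as np
a=cv2.imread("pics/scene0.png");b=cv2.imread("pics/top0.png")
cv2.imwrite("pics/s0.png",cv2.resize(a,(784,588),interpolation=cv2.INTER_CUBIC))
cv2.imwrite("pics/t0.png",cv2.resize(b,(784,588),interpolation=cv2.INTER_CUBIC))
E
```

```text
(no output)
```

View pics/s0.png

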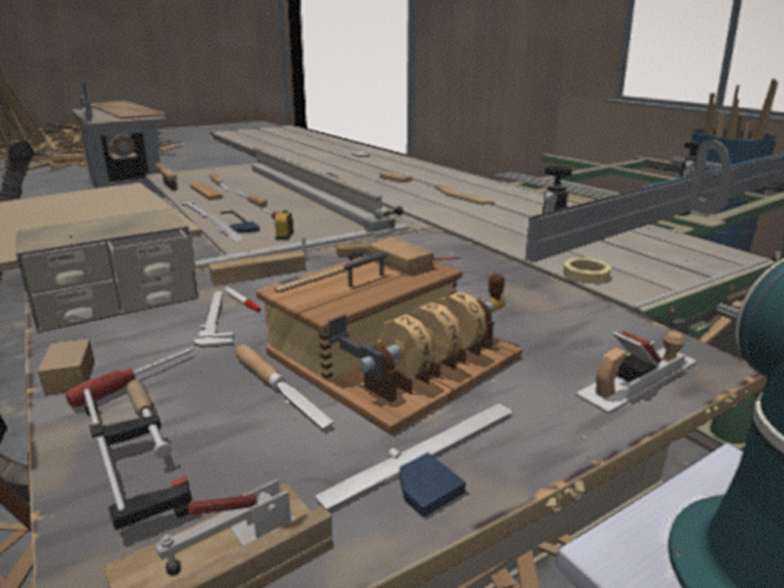

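View pics/t0.png

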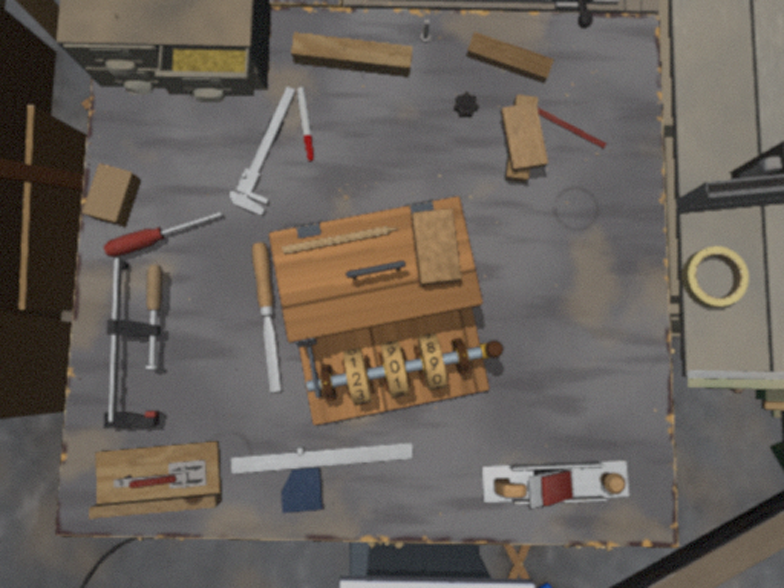

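The scene and top views show the chest yawed about 10° with wheels near (357,378), (396,372), (432,363) in the enlarged top view, and the knob at (493,349). I'll zoom in to read the figures.

```bash
cat > h.py <<'E'
import numpy as np,cv2
from scipy.spatial.transform import Rotation as R
def dist(c,uv):
    uv=np.atleast_2d(uv).astype(float);K=c["K"];k=c["k1"]
    d=(uv-K[:2,2])/[K[0,0],K[1,1]];s=d.copy()
    for _ in range(20): s=d/(1+k*(s**2).sum(1,keepdims=True))
    return np.c_[s,np.ones(len(s))]
def cast(c,uv,z,T=None):
    T=c["T"] if T is None else T
    d=dist(c,uv)@T[:3,:3].T;o=T[:3,3]
    return o+d*((z-o[2])/d[:,2])[:,None]
def proj(c,P,T=None):
    T=c["T"] if T is None else T
    p=(np.atleast_2d(P)-T[:3,3])@T[:3,:3];s=p[:,:2]/p[:,2:]
    s=s*(1+c["k1"]*(s**2).sum(1,keepdims=True));K=c["K"]
    return s*[K[0,0],K[1,1]]+K[:2,2]
def wristT(s,c):
    T=np.eye(4);T[:3,:3]=R.from_rotvec(s["tcp_rot"]).as_matrix();T[:3,3]=s["tool_pos"];return T@c["mount"]
E
python3 - <<'E'
from h import *
c=np.load("pics/top0.npy",allow_pickle=True).item()
im=c["image"][:,:,::-1]
cv2.imwrite("pics/t0c.png",cv2.resize(im[205:285,195:335],None,fx=5.6,fy=5.6,interpolation=cv2.INTER_CUBIC))
E
```

```text
(no output)
```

View pics/t0c.png

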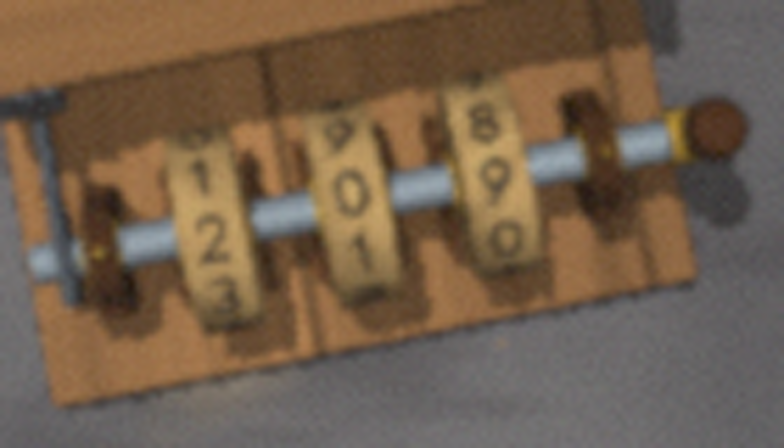

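The picture shows figures near the top: left 2 at crop (212,238), mid 0 at (350,192), right 9 at (495,182); index pins at (99,252) and (604,150); knob top at (718,126). Next I compute the chest pose.

```bash
cat > pose.py <<'E'
from h import *
c=np.load("pics/top0.npy",allow_pickle=True).item()
cv=lambda p:(np.array(p,float)+.5)/5.6-.5+[195,205]
E
python3 - <<'E'
from pose import *
im=c["image"]
pins=cast(c,cv([(99,252),(604,150)]),.104);k=cast(c,cv([(718,126)]),.127)[0]
print(pins,k,np.linalg.norm(pins[0]-pins[1])*1e3)
m=pins.mean(0)[:2];v=pins[0]-pins[1];v=v[:2]/np.linalg.norm(v[:2])
print("mid",m,"yaw",np.degrees(np.arctan2(-v[0],v[1])),"knob rel",(k[:2]-m)@v,(k[:2]-m)@[v[1],-v[0]])
rod=cast(c,cv([(145,243),(285,216),(420,189),(555,161),(647,141)]),.085)
for r in rod: print("rod",(r[:2]-m)@v,(r[:2]-m)@[v[1],-v[0]])
x=np.array([v[1],-v[0]])
for y in(.06,0,-.06):
  P=np.r_[m+v*y,.118]
  X=np.r_[x,0];Z=np.array([0,0,1.]);A=np.r_[m+v*y,.076]
  for t in (-36,0,36):
    q=np.radians(t);p=proj(c,A+.042*(np.cos(q)*Z+np.sin(q)*X))[0];print(y,t,((p-[195,205]+.5)*5.6-.5).round())
E
```

```text
[[ 0.47098184  0.18024589  0.104     ]
 [ 0.51736376 -0.03085742  0.104     ]] [ 0.52738909 -0.07489053  0.127     ] 216.1385886875948
mid [0.4941728  0.07469423] yaw 12.391674116896215 knob rel -0.153227948772601 0.0003425663323827667
rod 0.08991528046313764 -8.038175645916842e-05
rod 0.02915155189241213 -0.0006128802131219364
rod -0.029728125565634648 -0.0007253824737158462
rod -0.08890234529858596 -0.00041989335895506767
rod -0.129433645767063 0.00017335460685967335
0.06 -36 [223. 288.]
0.06 0 [210. 229.]
0.06 36 [200. 171.]
0 -36 [364. 259.]
0 0 [353. 201.]
0 36 [341. 142.]
-0.06 -36 [506. 231.]
-0.06 0 [495. 172.]
-0.06 36 [481. 114.]
```

```bash
cat > go.py <<'E'
# go.py x y rho theta : chest x,y offset(m) of axis, radius rho of TCP from axle, tilt deg -> numbers for play_rows
import sys;from h import *;from workcell import bot
M=np.array([.4942,.0747,.076]);YAW=12.39
try: M[:2],YAW=np.load("chest.npy",allow_pickle=True)
except Exception: pass
C=R.from_euler("z",YAW,degrees=True).as_matrix()
def target(x,y,rho,th):
    t=np.radians(th);d=np.array([np.sin(t),0,np.cos(t)])
    Rt=np.c_[[-np.cos(t),0,np.sin(t)],[0,1,0],-d]
    return M+C@(np.array([x,y,0])+rho*d),C@Rt
def delta(s,p,Rt):
    R0=R.from_rotvec(s["tcp_rot"]).as_matrix()
    return R0.T@(p-s["tool_pos"])/.25,np.degrees(R.from_matrix(R0.T@Rt).as_rotvec())/45
if __name__=="__main__":
    s=bot.read_state();a=list(map(float,sys.argv[1:]))
    for i in range(0,len(a),4):
        sh,tu=delta(s,*target(*a[i:i+4]));print(a[i:i+4],sh.round(3).tolist(),tu.round(3).tolist())
E
python3 go.py 0 0 .18 0
```

```text
[0.0, 0.0, 0.18, 0.0] [-1.815, -1.859, -0.1] [-0.002, -0.001, -0.635]
```

>>> play_rows([
  [[-0.91,-0.93,-0.1],[0,0,0]],
  [[-0.91,-0.93,-0.1],[0,0,0]],
  [[-0.91,-0.93,-0.1],[0,0,0]],
  [[-0.91,-0.93,-0.1],[0,0,0]],
  [[-0.91,-0.93,-0.1],[0,0,0]],
  [[-0.91,-0.93,-0.1],[0,0,0]],
  [[-0.91,-0.93,-0.1],[0,0,0]],
  [[-0.91,-0.93,-0.1],[0,0,0]],
  [[-0.91,-0.93,-0.1],[0,0,0]],
  [[-0.91,-0.93,-0.1],[0,0,0]],
])

```text
time: 0.98
tool_pos: [0.3427, 0.3601, 0.2565]
tcp_rot: [0.449, 3.109, 0.001]
wrist_force: [-0.9, 1.2, 0.1]
width: 0.999
grip_force: 0.0
```

>>> play_rows([
  [[-0.91,-0.93,0],[0,0,-0.635]],
  [[-0.91,-0.93,0],[0,0,-0.635]],
  [[-0.91,-0.93,0],[0,0,-0.635]],
  [[-0.91,-0.93,0],[0,0,-0.635]],
  [[-0.91,-0.93,0],[0,0,-0.635]],
  [[-0.91,-0.93,0],[0,0,-0.635]],
  [[-0.91,-0.93,0],[0,0,-0.635]],
  [[-0.91,-0.93,0],[0,0,-0.635]],
  [[-0.91,-0.93,0],[0,0,-0.635]],
  [[-0.91,-0.93,0],[0,0,-0.635]],
  [[-0.91,-0.93,0],[0,0,-0.635]],
  [[-0.91,-0.93,0],[0,0,-0.635]],
  [[-0.91,-0.93,0],[0,0,-0.635]],
], claw=0.06)

```text
time: 2.07
tool_pos: [0.495, 0.0764, 0.2561]
tcp_rot: [0.342, -3.122, -0.001]
wrist_force: [-0.5, -0.3, -0.5]
width: 0.528
grip_force: 0.0
```

```bash
cat > look.py <<'E'
import sys;from h import *;from go import *;from workcell import bot,cams
n=sys.argv[1];s=bot.read_state();c=cams.read_camera("wrist");c["T"]=wristT(s,c);np.save(f"pics/{n}.npy",c,allow_pickle=True)
P=proj(c,[M+C@np.array([0,y,z]) for y in(.06,0,-.06) for z in(.042,)]);print("pred readings",P.round(1).tolist())
K=proj(c,[M+C@np.array([0,y,z]) for y,z in((.109,.028),(-.109,.028),(-.154,.051))]);print("pred pins,knob",K.round(1).tolist())
x0,y0=[int(v) for v in P.mean(0)-[160,120]];x0=max(x0,0);y0=max(y0,0)
cv2.imwrite(f"pics/{n}.png",cv2.resize(c["image"][y0:y0+240,x0:x0+320,::-1],None,fx=2.4,fy=2.4,interpolation=cv2.INTER_CUBIC));print("crop",x0,y0,"x2.4",s["time"],s["tool_pos"].round(4),round(float(s["width"]),3))
E
python3 look.py w1; python3 go.py 0 0 .18 0
```

```text
pred readings [[317.3, 181.1], [249.0, 181.1], [180.7, 181.1]]
pred pins,knob [[367.9, 177.3], [130.2, 177.3], [66.9, 183.6]]
crop 89 61 x2.4 2.0667 [0.495  0.0764 0.2561] 0.528
[0.0, 0.0, 0.18, 0.0] [0.005, -0.006, 0.001] [0.001, -0.0, 0.003]
```

View pics/w1.png

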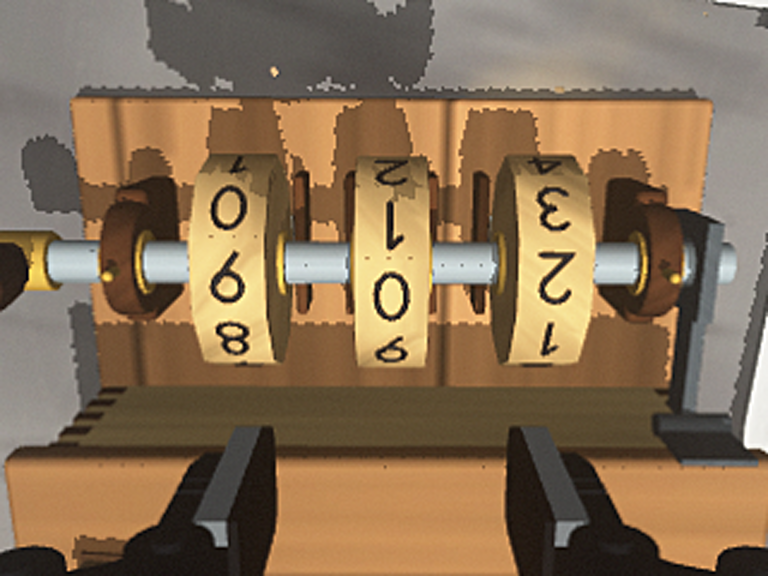

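Wrist picture (upside down): the pins are at crop (109,277) and (676,279), so the chest sits about 2.5 mm further to +y. The figures read left 2, mid 0, right 9. That means left needs +2, mid −3 and right +3. I correct the pose and plan the approach to the left wheel.

```bash
python3 - <<'E'
import numpy as np
from go import *
m=M+C@[-.0003,.0025,0];np.save("chest.npy",np.array([m[:2],YAW],dtype=object),allow_pickle=True);print(m)
E
python3 go.py 0 .06 .10 0  0 .06 .10 -45
```

```text
[0.49337057 0.0770774  0.076     ]
[0.0, 0.06, 0.1, 0.0] [0.005, 0.244, 0.321] [0.001, -0.0, 0.003]
[0.0, 0.06, 0.1, -45.0] [0.288, 0.245, 0.438] [0.002, -1.0, 0.002]
```

>>> play_rows([
  [[0.15,0.24,0.1],[0,-0.5,0]],
  [[0.288,0.245,0.43],[0,-1,0]],
  [[0.288,0.245,0.43],[0,-1,0]],
  [[0.288,0.245,0.43],[0,-1,0]],
  [[0.288,0.245,0.43],[0,-1,0]],
  [[0.288,0.245,0.43],[0,-1,0]],
  [[0.288,0.245,0.43],[0,-1,0]],
  [[0.288,0.245,0.43],[0,-1,0]],
  [[0.288,0.245,0.43],[0,-1,0]],
  [[0.288,0.245,0.43],[0,-1,0]],
  [[0.288,0.245,0.43],[0,-1,0]],
])

```text
time: 3.03
tool_pos: [0.4565, 0.1366, 0.1855]
tcp_rot: [-0.257, 2.386, 0.096]
wrist_force: [-0.2, 0.4, 0.3]
width: 0.529
grip_force: 0.0
```

```bash
python3 go.py 0 .06 .015 -45; python3 look.py w2
```

```text
[0.0, 0.06, 0.015, -45.0] [0.231, -0.023, 0.325] [-0.006, -0.052, -0.0]
pred readings [[242.1, 167.3], [148.9, 167.3], [54.7, 167.2]]
pred pins,knob [[316.1, 150.1], [-14.6, 149.6], [-106.1, 178.6]]
crop 0 47 x2.4 3.0333 [0.4565 0.1366 0.1855] 0.529
```

View pics/w2.png

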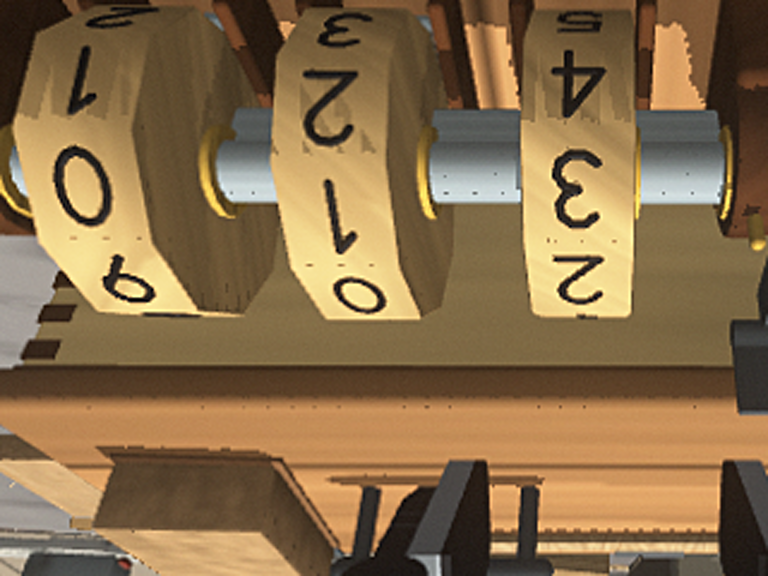

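The view shows 4 and 3 on the left wheel from below the tilt, with the fingers straddling its column at about crop x 600. The tool stopped short of its target, so I check the joints.

```bash
python3 go.py 0 .06 .1 -45; python3 -c "
from workcell import bot
s=bot.read_state();print(s['q'].round(3),s['joint_vel'].round(3),s['tool_pos'],s['time'])"
```

```text
[0.0, 0.06, 0.1, -45.0] [0.245, -0.024, -0.015] [-0.006, -0.052, -0.0]
[ 0.267 -0.552  2.571 -0.105  0.381 -1.436] [-0.006  0.002 -0.003 -0.002 -0.005  0.002] [0.45665165 0.13645835 0.18554824] 3.0833
```

```bash
python3 go.py 0 .06 .1 -18 0 .06 .015 -18
```

```text
[0.0, 0.06, 0.1, -18.0] [0.062, -0.023, 0.022] [-0.006, 0.548, -0.002]
[0.0, 0.06, 0.015, -18.0] [0.204, -0.022, 0.33] [-0.006, 0.548, -0.002]
```

>>> play_rows([
  [[0.062,-0.023,0.022],[0,0.548,0]],
  [[0.062,-0.023,0.022],[0,0.548,0]],
  [[0.062,-0.023,0.022],[0,0.548,0]],
  [[0.062,-0.023,0.022],[0,0.548,0]],
  [[0.062,-0.023,0.022],[0,0.548,0]],
  [[0.062,-0.023,0.022],[0,0.548,0]],
  [[0.062,-0.023,0.022],[0,0.548,0]],
])

```text
time: 3.67
tool_pos: [0.4498, 0.1289, 0.1705]
tcp_rot: [-0.301, 2.812, 0.043]
wrist_force: [-1.3, 0.0, -0.1]
width: 0.529
grip_force: 0.0
```

```bash
python3 go.py 0 .06 .1 -18 0 .06 .015 -18;python3 -c "
from workcell import bot
s=bot.read_state();print(s['q'].round(3))"
```

```text
[0.0, 0.06, 0.1, -18.0] [-0.003, 0.0, -0.002] [-0.006, 0.001, -0.003]
[0.0, 0.06, 0.015, -18.0] [-0.003, 0.002, 0.338] [-0.006, 0.001, -0.003]
[ 0.233 -0.304  2.309 -0.013  0.823 -1.543]
```

>>> play_rows([
  [[-0.003,0.001,0.1],[0,0,0]],
  [[-0.003,0.001,0.2],[0,0,0]],
  [[-0.003,0.002,0.28],[0,0,0]],
  [[-0.003,0.002,0.338],[0,0,0]],
  [[-0.003,0.002,0.338],[0,0,0]],
  [[-0.003,0.002,0.338],[0,0,0]],
])

```text
time: 4.17
tool_pos: [0.4751, 0.1347, 0.0904]
tcp_rot: [-0.301, 2.813, 0.043]
wrist_force: [0.1, -0.0, -0.5]
width: 0.528
grip_force: 0.0
```

```bash
python3 go.py 0 .06 .015 -18;python3 -c "
from workcell import bot
s=bot.read_state();print(s['q'].round(3),s['wrist_force'].round(1))"
```

```text
[0.0, 0.06, 0.015, -18.0] [-0.003, -0.001, 0.002] [-0.006, -0.001, -0.003]
[ 0.232 -0.133  2.341 -0.016  0.62  -1.54 ] [ 0.1 -0.  -0.5]
```

>>> play_rows([
  [[0,0,0],[0,0,0]],
  [[0,0,0],[0,0,0]],
  [[0,0,0],[0,0,0]],
  [[0,0,0],[0,0,0]],
  [[0,0,0],[0,0,0]],
  [[0,0,0],[0,0,0]],
], claw=-1, newtons=40)

```text
time: 4.67
tool_pos: [0.4775, 0.1344, 0.0933]
tcp_rot: [-0.301, 2.809, 0.041]
wrist_force: [-0.5, -4.9, 1.1]
width: 0.323
grip_force: 40.1
```

>>> play_rows([
  [[-0.007,0,0],[0,0.156,0]],
  [[-0.0145,0,0.002],[0,0.311,0]],
  [[-0.0215,0,0.004],[0,0.467,0]],
  [[-0.028,0,0.007],[0,0.622,0]],
  [[-0.034,0,0.011],[0,0.778,0]],
  [[-0.0386,0,0.014],[0,0.889,0]],
  [[-0.0386,0,0.014],[0,0.889,0]],
  [[-0.0386,0,0.014],[0,0.889,0]],
])

```text
time: 5.33
tool_pos: [0.4857, 0.1361, 0.0909]
tcp_rot: [0.292, -2.738, 0.065]
wrist_force: [-3.8, -3.9, -3.1]
width: 0.32
grip_force: 48.1
```

```bash
python3 go.py 0 .06 .015 -18 0 .06 .015 22;python3 -c "
from workcell import bot
s=bot.read_state();print(s['q'].round(3),s['wrist_force'].round(1),s['torque'].round(2))"
```

```text
[0.0, 0.06, 0.015, -18.0] [0.035, 0.003, 0.017] [-0.006, -0.896, -0.004]
[0.0, 0.06, 0.015, 22.0] [-0.003, 0.003, 0.003] [-0.004, -0.007, -0.006]
[ 0.224  0.339  1.835 -0.     1.358 -1.559] [-3.8 -3.9 -3.1] [-0.43  0.54  0.15]
```

>>> play_rows([
  [[0,0,0],[0,0,0]],
  [[0,0,0],[0,0,0]],
  [[0,0,0],[0,0,0]],
  [[0,0,0],[0,0,0]],
  [[0.0145,0,0.002],[0,-0.311,0]],
  [[0.028,0,0.007],[0,-0.622,0]],
  [[0.0386,0,0.014],[0,-0.889,0]],
  [[0.0386,0,0.014],[0,-0.889,0]],
  [[0.0386,0,0.014],[0,-0.889,0]],
  [[0.0386,0,0.014],[0,-0.889,0]],
  [[0.0386,0,0.014],[0,-0.889,0]],
  [[0.0386,0,0.014],[0,-0.889,0]],
], claw=0.06)

```text
time: 6.33
tool_pos: [0.4766, 0.1352, 0.0927]
tcp_rot: [-0.301, 2.81, 0.043]
wrist_force: [1.1, -0.0, 0.9]
width: 0.526
grip_force: 0.0
```

>>> play_rows([
  [[0,0,0],[0,0,0]],
  [[0,0,0],[0,0,0]],
  [[0,0,0],[0,0,0]],
  [[0,0,0],[0,0,0]],
  [[0,0,0],[0,0,0]],
  [[0,0,0],[0,0,0]],
], claw=-1)

```text
time: 6.83
tool_pos: [0.4799, 0.1349, 0.0941]
tcp_rot: [-0.301, 2.81, 0.041]
wrist_force: [-5.6, -6.4, 10.6]
width: 0.32
grip_force: 40.2
```

>>> play_rows([
  [[-0.007,0,0],[0,0.156,0]],
  [[-0.0145,0,0.002],[0,0.311,0]],
  [[-0.0215,0,0.004],[0,0.467,0]],
  [[-0.028,0,0.007],[0,0.622,0]],
  [[-0.034,0,0.011],[0,0.778,0]],
  [[-0.0386,0,0.014],[0,0.889,0]],
  [[-0.0386,0,0.014],[0,0.889,0]],
  [[-0.0386,0,0.014],[0,0.889,0]],
])

```text
time: 7.5
tool_pos: [0.4882, 0.1366, 0.0899]
tcp_rot: [0.291, -2.738, 0.064]
wrist_force: [-3.9, -2.9, -1.6]
width: 0.318
grip_force: 47.1
```

>>> play_rows([
  [[0,0,0],[0,0,0]],
  [[0,0,0],[0,0,0]],
  [[0,0,0],[0,0,0]],
  [[0,0,0],[0,0,0]],
  [[0,0,-0.15],[0,0,0]],
  [[0,0,-0.3],[0,0,0]],
  [[0,0,-0.4],[0,0,0]],
  [[0,0,-0.4],[0,0,0]],
  [[0,0,-0.4],[0,0,0]],
], claw=0.06)

```text
time: 8.25
tool_pos: [0.5259, 0.1462, 0.1871]
tcp_rot: [0.293, -2.752, 0.06]
wrist_force: [1.5, -0.2, -0.2]
width: 0.53
grip_force: 0.0
```

```bash
python3 look.py w3; python3 go.py 0 0 .1 20 0 0 .015 20
```

```text
pred readings [[249.9, 177.8], [164.0, 178.2], [77.3, 178.6]]
pred pins,knob [[316.2, 180.0], [19.6, 181.4], [-76.1, 177.3]]
crop 3 58 x2.4 8.25 [0.5259 0.1462 0.1871] 0.53
[0.0, 0.0, 0.1, 20.0] [0.016, -0.242, 0.073] [-0.002, -0.039, -0.006]
[0.0, 0.0, 0.015, 20.0] [0.006, -0.241, 0.413] [-0.002, -0.039, -0.006]
```

View pics/w3.png

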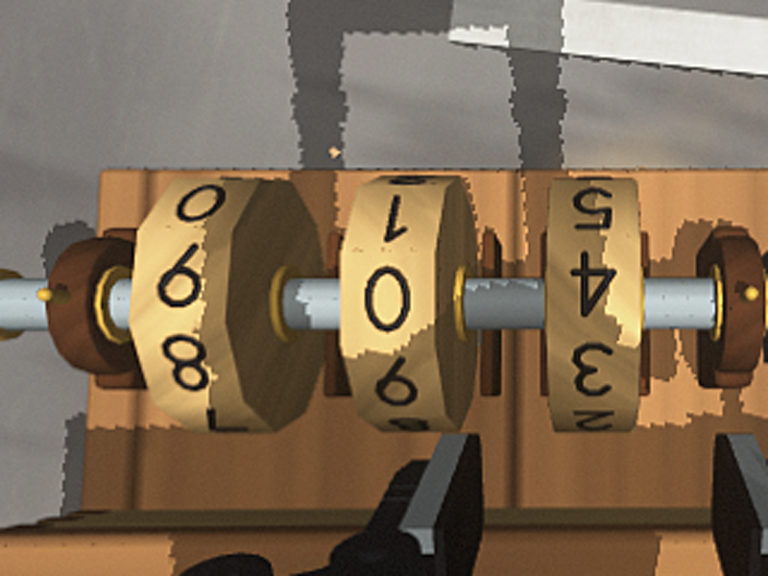

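The picture shows the left wheel with 4 at crop (592,284), on its reading point (593,287). Next is the middle wheel, three steps of −36°.

>>> play_rows([
  [[0.01,-0.12,0],[0,-0.039,0]],
  [[0.012,-0.241,0.03],[0,-0.039,0]],
  [[0.016,-0.241,0.073],[0,-0.039,0]],
  [[0.013,-0.241,0.2],[0,-0.039,0]],
  [[0.01,-0.241,0.3],[0,-0.039,0]],
  [[0.007,-0.241,0.38],[0,-0.039,0]],
  [[0.006,-0.241,0.413],[0,-0.039,0]],
  [[0.006,-0.241,0.413],[0,-0.039,0]],
  [[0.006,-0.241,0.413],[0,-0.039,0]],
])

```text
time: 9.05
tool_pos: [0.4969, 0.0781, 0.0889]
tcp_rot: [0.296, -2.775, 0.057]
wrist_force: [-0.1, -0.7, 0.4]
width: 0.527
grip_force: 0.0
```

```bash
python3 go.py 0 0 .015 20
```

```text
[0.0, 0.0, 0.015, 20.0] [-0.004, -0.001, -0.006] [-0.002, -0.005, -0.005]
```

>>> play_rows([
  [[0,0,-0.005],[0,0,0]],
  [[0,0,-0.005],[0,0,0]],
  [[0,0,-0.005],[0,0,0]],
  [[0,0,-0.005],[0,0,0]],
  [[0,0,-0.005],[0,0,0]],
  [[0,0,-0.005],[0,0,0]],
], claw=-1)

```text
time: 9.55
tool_pos: [0.4997, 0.0778, 0.0922]
tcp_rot: [0.296, -2.78, 0.058]
wrist_force: [2.1, -3.3, 5.4]
width: 0.321
grip_force: 42.5
```

>>> play_rows([
  [[0.007,0,0],[0,-0.156,0]],
  [[0.0145,0,0.002],[0,-0.311,0]],
  [[0.0215,0,0.004],[0,-0.467,0]],
  [[0.028,0,0.007],[0,-0.622,0]],
  [[0.034,0,0.011],[0,-0.778,0]],
  [[0.0386,0,0.014],[0,-0.889,0]],
  [[0.0386,0,0.014],[0,-0.889,0]],
  [[0.0386,0,0.014],[0,-0.889,0]],
])

```text
time: 10.22
tool_pos: [0.4882, 0.0753, 0.091]
tcp_rot: [-0.296, 2.775, 0.046]
wrist_force: [5.5, -5.2, -7.2]
width: 0.318
grip_force: 44.6
```

>>> play_rows([
  [[0,0,0],[0,0,0]],
  [[0,0,0],[0,0,0]],
  [[0,0,0],[0,0,0]],
  [[0,0,0],[0,0,0]],
  [[-0.0145,0,0.002],[0,0.311,0]],
  [[-0.028,0,0.007],[0,0.622,0]],
  [[-0.0386,0,0.014],[0,0.889,0]],
  [[-0.0386,0,0.014],[0,0.889,0]],
  [[-0.0386,0,0.014],[0,0.889,0]],
  [[-0.0386,0,0.014],[0,0.889,0]],
  [[-0.0386,0,0.014],[0,0.889,0]],
  [[-0.0386,0,0.014],[0,0.889,0]],
], claw=0.06)

```text
time: 11.22
tool_pos: [0.4986, 0.0784, 0.0894]
tcp_rot: [0.296, -2.776, 0.057]
wrist_force: [-0.7, -0.3, -0.4]
width: 0.531
grip_force: 0.0
```

```bash
python3 go.py 0 0 .015 20
```

```text
[0.0, 0.0, 0.015, 20.0] [0.002, -0.001, -0.002] [-0.002, -0.003, -0.005]
```

Next come strokes 2 and 3.

>>> play_rows([
  [[0,0,0],[0,0,0]],
  [[0,0,0],[0,0,0]],
  [[0,0,0],[0,0,0]],
  [[0,0,0],[0,0,0]],
  [[0,0,0],[0,0,0]],
  [[0,0,0],[0,0,0]],
  [[0.007,0,0],[0,-0.156,0]],
  [[0.0145,0,0.002],[0,-0.311,0]],
  [[0.0215,0,0.004],[0,-0.467,0]],
  [[0.028,0,0.007],[0,-0.622,0]],
  [[0.034,0,0.011],[0,-0.778,0]],
  [[0.0386,0,0.014],[0,-0.889,0]],
  [[0.0386,0,0.014],[0,-0.889,0]],
  [[0.0386,0,0.014],[0,-0.889,0]],
], claw=-1)

```text
time: 12.38
tool_pos: [0.4865, 0.075, 0.0891]
tcp_rot: [-0.296, 2.778, 0.046]
wrist_force: [14.1, -6.2, -20.5]
width: 0.318
grip_force: 46.1
```

>>> play_rows([
  [[0,0,0],[0,0,0]],
  [[0,0,0],[0,0,0]],
  [[0,0,0],[0,0,0]],
  [[0,0,0],[0,0,0]],
  [[-0.0145,0,0.002],[0,0.311,0]],
  [[-0.028,0,0.007],[0,0.622,0]],
  [[-0.0386,0,0.014],[0,0.889,0]],
  [[-0.0386,0,0.014],[0,0.889,0]],
  [[-0.0386,0,0.014],[0,0.889,0]],
  [[-0.0386,0,0.014],[0,0.889,0]],
  [[-0.0386,0,0.014],[0,0.889,0]],
  [[-0.0386,0,0.014],[0,0.889,0]],
], claw=0.06)

```text
time: 13.38
tool_pos: [0.4988, 0.0786, 0.0898]
tcp_rot: [0.296, -2.777, 0.057]
wrist_force: [-0.3, -0.7, 0.5]
width: 0.529
grip_force: 0.0
```

>>> play_rows([
  [[0,0,0],[0,0,0]],
  [[0,0,0],[0,0,0]],
  [[0,0,0],[0,0,0]],
  [[0,0,0],[0,0,0]],
  [[0,0,0],[0,0,0]],
  [[0,0,0],[0,0,0]],
  [[0.007,0,0],[0,-0.156,0]],
  [[0.0145,0,0.002],[0,-0.311,0]],
  [[0.0215,0,0.004],[0,-0.467,0]],
  [[0.028,0,0.007],[0,-0.622,0]],
  [[0.034,0,0.011],[0,-0.778,0]],
  [[0.0386,0,0.014],[0,-0.889,0]],
  [[0.0386,0,0.014],[0,-0.889,0]],
  [[0.0386,0,0.014],[0,-0.889,0]],
], claw=-1)

```text
time: 14.55
tool_pos: [0.4871, 0.075, 0.0894]
tcp_rot: [-0.296, 2.777, 0.046]
wrist_force: [13.2, -5.0, -19.7]
width: 0.322
grip_force: 45.6
```

>>> play_rows([
  [[0,0,0],[0,0,0]],
  [[0,0,0],[0,0,0]],
  [[0,0,0],[0,0,0]],
  [[0,0,0],[0,0,0]],
  [[0,0,-0.15],[0,0,0]],
  [[0,0,-0.3],[0,0,0]],
  [[0,0,-0.4],[0,0,0]],
  [[0,0,-0.4],[0,0,0]],
  [[0,0,-0.4],[0,0,0]],
], claw=0.06)

```text
time: 15.3
tool_pos: [0.4562, 0.0693, 0.1876]
tcp_rot: [-0.297, 2.774, 0.047]
wrist_force: [-0.9, -0.1, -0.5]
width: 0.531
grip_force: 0.0
```

```bash
python3 look.py w4; python3 go.py 0 -.06 .1 -18 0 -.06 .015 -18
```

```text
pred readings [[334.8, 218.7], [250.9, 218.7], [167.3, 218.9]]
pred pins,knob [[397.2, 206.3], [105.6, 206.8], [27.5, 228.0]]
crop 91 98 x2.4 15.3 [0.4562 0.0693 0.1876] 0.531
[0.0, -0.06, 0.1, -18.0] [-0.011, -0.242, 0.067] [-0.005, 0.044, -0.003]
[0.0, -0.06, 0.015, -18.0] [0.0, -0.241, 0.406] [-0.005, 0.044, -0.003]
```

View pics/w4.png

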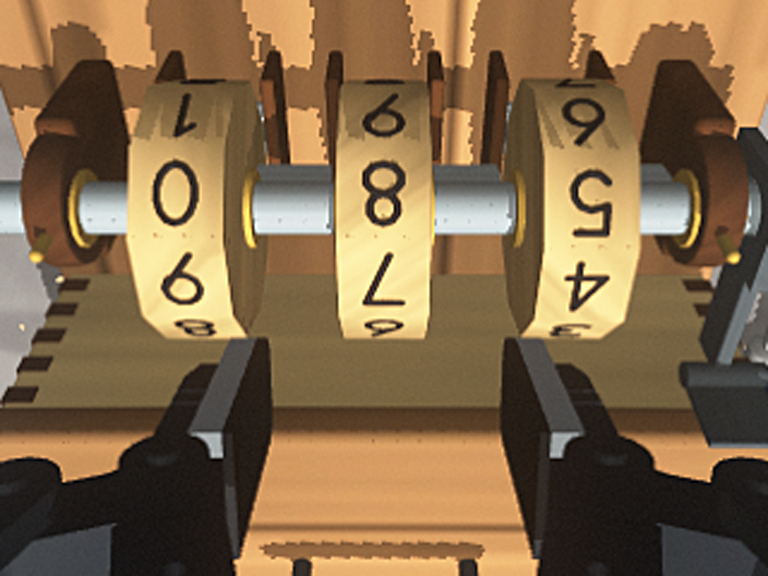

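The picture shows mid 7 at crop (384,279), left 4 at (586,286) and right 9 at (183,279), all on the reading row at about 290. Now the right wheel, three steps of +36°.

>>> play_rows([
  [[0,-0.12,0],[0,0.044,0]],
  [[-0.01,-0.241,0.02],[0,0.044,0]],
  [[-0.01,-0.241,0.067],[0,0.044,0]],
  [[-0.008,-0.241,0.2],[0,0.044,0]],
  [[-0.004,-0.241,0.3],[0,0.044,0]],
  [[0,-0.241,0.38],[0,0.044,0]],
  [[0,-0.241,0.406],[0,0.044,0]],
  [[0,-0.241,0.406],[0,0.044,0]],
  [[0,-0.241,0.406],[0,0.044,0]],
])

```text
time: 16.1
tool_pos: [0.5006, 0.0173, 0.0886]
tcp_rot: [-0.302, 2.816, 0.043]
wrist_force: [0.2, 0.4, 0.2]
width: 0.532
grip_force: 0.0
```

```bash
python3 go.py 0 -.06 .015 -18
```

```text
[0.0, -0.06, 0.015, -18.0] [-0.006, -0.0, -0.005] [-0.004, -0.005, -0.003]
```

>>> play_rows([
  [[-0.005,0,-0.005],[0,0,0]],
  [[-0.005,0,-0.005],[0,0,0]],
  [[-0.005,0,-0.005],[0,0,0]],
  [[-0.005,0,-0.005],[0,0,0]],
  [[-0.005,0,-0.005],[0,0,0]],
  [[-0.005,0,-0.005],[0,0,0]],
  [[-0.012,0,-0.005],[0,0.156,0]],
  [[-0.0195,0,-0.003],[0,0.311,0]],
  [[-0.0265,0,-0.001],[0,0.467,0]],
  [[-0.033,0,0.002],[0,0.622,0]],
  [[-0.039,0,0.006],[0,0.778,0]],
  [[-0.0436,0,0.009],[0,0.889,0]],
  [[-0.0436,0,0.009],[0,0.889,0]],
  [[-0.0436,0,0.009],[0,0.889,0]],
], claw=-1)

```text
time: 17.27
tool_pos: [0.5119, 0.0189, 0.0904]
tcp_rot: [0.292, -2.737, 0.064]
wrist_force: [-2.9, -2.4, 2.0]
width: 0.319
grip_force: 47.1
```

>>> play_rows([
  [[0,0,0],[0,0,0]],
  [[0,0,0],[0,0,0]],
  [[0,0,0],[0,0,0]],
  [[0,0,0],[0,0,0]],
  [[0.0145,0,0.002],[0,-0.311,0]],
  [[0.028,0,0.007],[0,-0.622,0]],
  [[0.0386,0,0.014],[0,-0.889,0]],
  [[0.0386,0,0.014],[0,-0.889,0]],
  [[0.0386,0,0.014],[0,-0.889,0]],
  [[0.0386,0,0.014],[0,-0.889,0]],
  [[0.0386,0,0.014],[0,-0.889,0]],
  [[0.0386,0,0.014],[0,-0.889,0]],
], claw=0.06)

```text
time: 18.27
tool_pos: [0.5009, 0.0171, 0.0913]
tcp_rot: [-0.3, 2.815, 0.042]
wrist_force: [0.7, -0.5, 0.2]
width: 0.53
grip_force: 0.0
```

>>> play_rows([
  [[0,0,0],[0,0,0]],
  [[0,0,0],[0,0,0]],
  [[0,0,0],[0,0,0]],
  [[0,0,0],[0,0,0]],
  [[0,0,0],[0,0,0]],
  [[0,0,0],[0,0,0]],
  [[-0.007,0,0],[0,0.156,0]],
  [[-0.0145,0,0.002],[0,0.311,0]],
  [[-0.0215,0,0.004],[0,0.467,0]],
  [[-0.028,0,0.007],[0,0.622,0]],
  [[-0.034,0,0.011],[0,0.778,0]],
  [[-0.0386,0,0.014],[0,0.889,0]],
  [[-0.0386,0,0.014],[0,0.889,0]],
  [[-0.0386,0,0.014],[0,0.889,0]],
], claw=-1)

```text
time: 19.43
tool_pos: [0.5126, 0.0191, 0.0897]
tcp_rot: [0.292, -2.734, 0.065]
wrist_force: [-3.4, -3.6, 1.7]
width: 0.323
grip_force: 47.1
```

>>> play_rows([
  [[0,0,0],[0,0,0]],
  [[0,0,0],[0,0,0]],
  [[0,0,0],[0,0,0]],
  [[0,0,0],[0,0,0]],
  [[0.0145,0,0.002],[0,-0.311,0]],
  [[0.028,0,0.007],[0,-0.622,0]],
  [[0.0386,0,0.014],[0,-0.889,0]],
  [[0.0386,0,0.014],[0,-0.889,0]],
  [[0.0386,0,0.014],[0,-0.889,0]],
  [[0.0386,0,0.014],[0,-0.889,0]],
  [[0.0386,0,0.014],[0,-0.889,0]],
  [[0.0386,0,0.014],[0,-0.889,0]],
], claw=0.06)

```text
time: 20.43
tool_pos: [0.5011, 0.017, 0.0915]
tcp_rot: [-0.3, 2.815, 0.042]
wrist_force: [0.6, -0.2, 0.6]
width: 0.53
grip_force: 0.0
```

>>> play_rows([
  [[0,0,0],[0,0,0]],
  [[0,0,0],[0,0,0]],
  [[0,0,0],[0,0,0]],
  [[0,0,0],[0,0,0]],
  [[0,0,0],[0,0,0]],
  [[0,0,0],[0,0,0]],
  [[-0.007,0,0],[0,0.156,0]],
  [[-0.0145,0,0.002],[0,0.311,0]],
  [[-0.0215,0,0.004],[0,0.467,0]],
  [[-0.028,0,0.007],[0,0.622,0]],
  [[-0.034,0,0.011],[0,0.778,0]],
  [[-0.0386,0,0.014],[0,0.889,0]],
  [[-0.0386,0,0.014],[0,0.889,0]],
  [[-0.0386,0,0.014],[0,0.889,0]],
], claw=-1)

```text
time: 21.6
tool_pos: [0.5126, 0.0191, 0.0897]
tcp_rot: [0.292, -2.734, 0.065]
wrist_force: [-4.1, -2.5, 1.1]
width: 0.315
grip_force: 46.5
```

>>> play_rows([
  [[0,0,0],[0,0,0]],
  [[0,0,0],[0,0,0]],
  [[0,0,0],[0,0,0]],
  [[0,0,0],[0,0,0]],
  [[0,0,-0.15],[0,0,0]],
  [[0,0,-0.3],[0,0,0]],
  [[0,0,-0.4],[0,0,0]],
  [[0,0,-0.4],[0,0,0]],
  [[0,0,-0.4],[0,0,0]],
], claw=0.06)

```text
time: 22.35
tool_pos: [0.5508, 0.0279, 0.1858]
tcp_rot: [0.292, -2.748, 0.062]
wrist_force: [-0.1, 0.0, 0.2]
width: 0.528
grip_force: 0.0
```

```bash
python3 look.py w5; python3 go.py 0 -.152 .1 0
```

```text
pred readings [[425.3, 178.4], [337.7, 179.0], [251.3, 179.5]]
pred pins,knob [[483.9, 180.6], [185.0, 182.4], [110.1, 178.4]]
crop 178 58 x2.4 22.35 [0.5508 0.0279 0.1858] 0.528
[0.0, -0.152, 0.1, 0.0] [0.149, -0.368, 0.096] [-0.004, -0.488, -0.005]
```

View pics/w5.png

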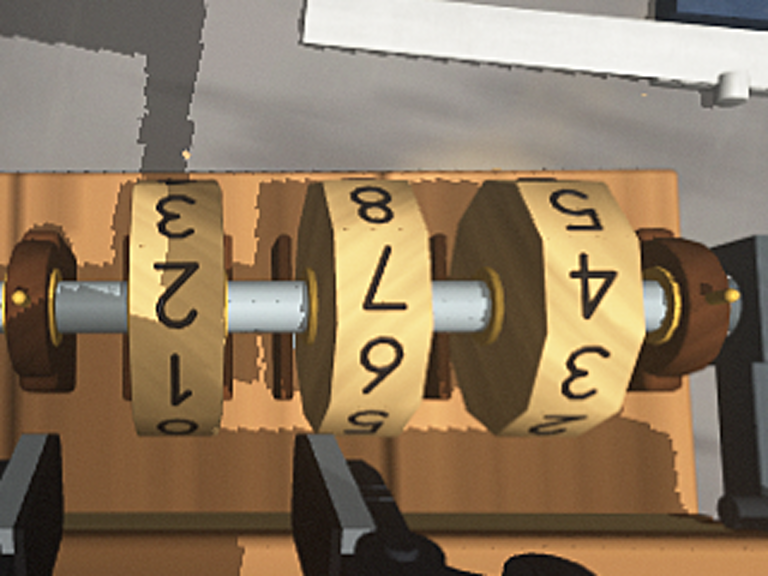

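The code 4-7-2 is on top: 4 at crop (593,285), 7 at (385,280), 2 at (177,295), with the reading row at about 291. I now move to the knob.

>>> play_rows([
  [[0.05,-0.12,-0.05],[0,-0.15,0]],
  [[0.1,-0.25,-0.02],[0,-0.3,0]],
  [[0.149,-0.38,0.06],[0,-0.488,0]],
  [[0.149,-0.38,0.096],[0,-0.488,0]],
  [[0.149,-0.38,0.096],[0,-0.488,0]],
  [[0.149,-0.38,0.096],[0,-0.488,0]],
  [[0.149,-0.38,0.096],[0,-0.488,0]],
  [[0.149,-0.38,0.096],[0,-0.488,0]],
], claw=-0.08)

```text
time: 23.07
tool_pos: [0.5278, -0.0735, 0.1761]
tcp_rot: [0.336, -3.122, 0.006]
wrist_force: [0.4, 0.2, 1.9]
width: 0.457
grip_force: 0.0
```

```bash
python3 look.py w6; python3 go.py 0 -.155 .1 0 0 -.155 .016 0; python3 - <<'E'
import numpy as np,cv2
c=np.load("pics/w6.npy",allow_pickle=True).item()
cv2.imwrite("pics/w6.png",c["image"][:,:,::-1])
E
```

```text
pred readings [[593.5, 211.3], [494.1, 211.3], [398.2, 211.3]]
pred pins,knob [[650.8, 204.2], [317.4, 204.6], [251.8, 216.4]]
crop 335 91 x2.4 23.0667 [ 0.5278 -0.0735  0.1761] 0.457
[0.0, -0.155, 0.1, 0.0] [0.006, -0.002, 0.001] [-0.005, -0.002, -0.002]
[0.0, -0.155, 0.016, 0.0] [0.005, -0.001, 0.337] [-0.005, -0.002, -0.002]
```

View pics/w6.png

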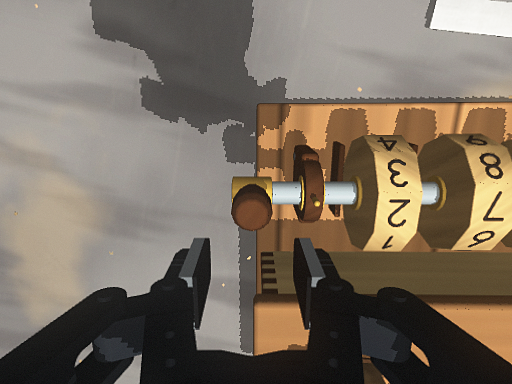

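The knob's top is at pixel (252,210), centred between the fingers, so I descend and close.

>>> play_rows([
  [[0.01,0,0.1],[0,0,0]],
  [[0.01,0,0.2],[0,0,0]],
  [[0.01,0,0.28],[0,0,0]],
  [[0.01,0,0.337],[0,0,0]],
  [[0.01,0,0.337],[0,0,0]],
  [[0.01,0,0.337],[0,0,0]],
  [[0.01,0,0.337],[0,0,0]],
])

```text
time: 23.7
tool_pos: [0.5253, -0.0748, 0.0924]
tcp_rot: [0.335, -3.123, 0.006]
wrist_force: [0.5, -0.1, 1.4]
width: 0.459
grip_force: 0.0
```

>>> play_rows([
  [[0,0,0],[0,0,0]],
  [[0,0,0],[0,0,0]],
  [[0,0,0],[0,0,0]],
  [[0,0,0],[0,0,0]],
  [[0,0,0],[0,0,0]],
  [[0,0,0],[0,0,0]],
], claw=-1, newtons=30)

```text
time: 24.2
tool_pos: [0.5254, -0.0752, 0.093]
tcp_rot: [-0.333, 3.122, -0.006]
wrist_force: [3.3, 2.4, 5.6]
width: 0.297
grip_force: 29.8
```

>>> play_rows([
  [[0,-0.02,0],[0,0,0]],
  [[0,-0.04,0],[0,0,0]],
  [[0,-0.06,0],[0,0,0]],
  [[0,-0.08,0],[0,0,0]],
  [[0,-0.1,0],[0,0,0]],
  [[0,-0.12,0],[0,0,0]],
  [[0,-0.135,0],[0,0,0]],
  [[0,-0.145,0],[0,0,0]],
  [[0,-0.15,0],[0,0,0]],
  [[0,-0.152,0],[0,0,0]],
  [[0,-0.152,0],[0,0,0]],
  [[0,-0.152,0],[0,0,0]],
])

```text
time: 25.2
tool_pos: [0.5329, -0.1098, 0.093]
tcp_rot: [-0.331, 3.123, 0.001]
wrist_force: [1.7, 11.3, 7.9]
width: 0.29
grip_force: 30.2
```

>>> play_rows([
  [[0,0,0],[0,0,0]],
  [[0,0,0],[0,0,0]],
  [[0,0,0],[0,0,0]],
  [[0,0,0],[0,0,0]],
  [[0,0,0],[0,0,0]],
  [[0,0,-0.15],[0,0,0]],
  [[0,0,-0.3],[0,0,0]],
  [[0,0,-0.45],[0,0,0]],
  [[0,0,-0.6],[0,0,0]],
  [[0,0.3,-0.6],[0,0,0]],
  [[0,0.5,-0.6],[0,0,0]],
  [[0,0.5,-0.6],[0,0,0]],
  [[0,0.5,-0.6],[0,0,0]],
  [[0,0.5,-0.6],[0,0,0]],
], claw=0)

```text
time: 26.37
tool_pos: [0.505, 0.0119, 0.241]
tcp_rot: [0.339, -3.121, 0.006]
wrist_force: [0.9, -1.2, 0.2]
width: 0.5
grip_force: 0.0
```

```bash
python3 look.py w7; python3 - <<'E'
from h import *;from go import *
c=np.load("pics/w7.npy",allow_pickle=True).item()
print("knob top at drawn",proj(c,[M+C@np.array([0,-.19,.051]),M+C@np.array([0,-.154,.051])]).round(1).tolist(),"reading",proj(c,[M+C@np.array([0,y,.042]) for y in(.06,0,-.06)]).round(1).tolist())
cv2.imwrite("pics/w7.png",c["image"][:,:,::-1])
E
```

```text
pred readings [[402.8, 190.1], [330.4, 190.1], [258.7, 190.2]]
pred pins,knob [[452.9, 185.7], [202.8, 185.8], [143.1, 193.2]]
crop 170 70 x2.4 26.3667 [0.505  0.0119 0.241 ] 0.5
knob top at drawn [[98.4, 193.2], [143.1, 193.2]] reading [[402.8, 190.1], [330.4, 190.1], [258.7, 190.2]]
```

View pics/w7.png

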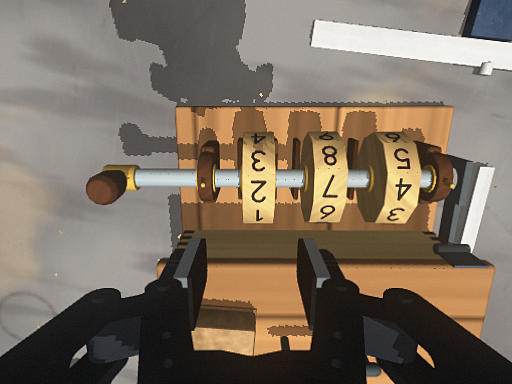

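```bash
python3 - <<'E'
from h import *;from go import *
for n,box in(("w6",(225,185,280,235)),("w7",(75,160,140,215))):
    c=np.load(f"pics/{n}.npy",allow_pickle=True).item()
    x0,y0,x1,y1=box;hsv=cv2.cvtColor(c["image"][y0:y1,x0:x1],cv2.COLOR_RGB2HSV)
    yel=cv2.inRange(hsv,(18,120,80),(32,255,255));ys,xs=np.nonzero(yel)
    # collar's right edge, at axle height
    u=np.percentile(xs,99)+x0;v=np.median(ys)+y0
    P=cast(c,[[u,v]],.085)[0];print(n,u,v,len(xs),(C.T@(P-M)).round(4))
E
```

```text
w6 271.0 189.0 193 [-0.0059 -0.1399  0.009 ]
w7 136.0 171.0 348 [-0.0091 -0.1731  0.009 ]
```

```bash
python3 - <<'E'
from h import *;from go import *;from workcell import cams
a=np.load("pics/top0.npy",allow_pickle=True).item();b=cams.read_camera("top")
d=cast(a,[[322.9,227.1]],.127)[0]
e=d+C@[0,-.036,0]
u0,u1=proj(a,d)[0],proj(a,e)[0];print(u0,u1)
ps=[int(round(v)) for v in u0]
t=a["image"][ps[1]-8:ps[1]+9,ps[0]-4:ps[0]+9,::-1];r=cv2.matchTemplate(b["image"][190:260,310:370,::-1].copy(),t.copy(),cv2.TM_CCOEFF_NORMED)
_,m,_,l=cv2.minMaxLoc(r);print(m)
y,x=l[1],l[0];sub=lambda q:(q[0]-q[2])/(2*(q[0]-2*q[1]+q[2]))
dx=x+sub(r[y,x-1:x+2]);dy=y+sub(r[y-1:y+2,x])
p=np.array([310+dx+4,190+dy+8])-ps+u0
print((C.T@(cast(b,p,.127)[0]-d)*1e3).round(2))
E
```

```text
[322.9 227.1] [338.1205702  224.02726662]
0.6227810978889465
[ 46.82 -98.18   0.  ]
```

```bash
python3 - <<'E'
from h import *;from go import *;from workcell import cams
a=np.load("pics/top0.npy",allow_pickle=True).item();b=cams.read_camera("top")
for c,u in((a,(323,227)),(b,(338,224))):
    x0,y0=u[0]-11,u[1]-9
    h=cv2.cvtColor(c["image"][y0:y0+19,x0:x0+23],cv2.COLOR_RGB2HSV)
    m=((h[...,0]<16)|(h[...,0]>170))&(h[...,1]>100)&(h[...,2]<140)
    n,l,st,ce=cv2.connectedComponentsWithStats(m.astype(np.uint8));i=1+np.argmax(st[1:,4]);print(st[i],ce[i])
    P=cast(c,ce[i]+[x0,y0],.127)[0];print((C.T@(P-M)*1e3).round(1))
E
```

```text
[ 6  5 10 10 79] [10.24050633  9.56962025]
[  -0.2 -154.2   51. ]Traceback (most recent call last):
  File "<stdin>", line 7, in <module>
    return _wrapfunc(a, 'argmax', axis=axis, out=out, **kwds)
    return bound(*args, **kwds)
ValueError: attempt to get argmax of an empty sequence
```

>>> play_rows([
  [[0.3,0.9,-0.2],[0,0,0]],
  [[0.3,0.9,-0.2],[0,0,0]],
  [[0.3,0.9,-0.2],[0,0,0]],
  [[0.3,0.9,-0.2],[0,0,0]],
  [[0.3,0.9,-0.2],[0,0,0]],
  [[0.3,0.9,-0.2],[0,0,0]],
  [[0.3,0.9,-0.2],[0,0,0]],
  [[0.3,0.9,-0.2],[0,0,0]],
  [[0.3,0.9,-0.2],[0,0,0]],
])

```text
time: 27.27
tool_pos: [0.3856, 0.2136, 0.2902]
tcp_rot: [0.332, -3.122, 0.007]
wrist_force: [0.1, -0.3, -0.8]
width: 0.502
grip_force: 0.0
```

```bash
python3 - <<'E'
from h import *;from go import *;from workcell import cams
a=np.load("pics/top0.npy",allow_pickle=True).item();b=cams.read_camera("top")
for c,u in((a,(323,227)),(b,(338,224))):
    x0,y0=u[0]-11,u[1]-9
    h=cv2.cvtColor(c["image"][y0:y0+19,x0:x0+23],cv2.COLOR_RGB2HSV)
    m=((h[...,0]<16)|(h[...,0]>170))&(h[...,1]>100)&(h[...,2]<140)
    n,l,st,ce=cv2.connectedComponentsWithStats(m.astype(np.uint8));
    if n<2: print("none",h.reshape(-1,3).mean(0));continue
    i=1+np.argmax(st[1:,4]);print(st[i],ce[i])
    P=cast(c,ce[i]+[x0,y0],.127)[0];print((C.T@(P-M)*1e3).round(1))
E
```

```text
[ 6  5 10 10 79] [10.24050633  9.56962025]
[  -0.2 -154.2   51. ]
[ 6  5 10 10 78] [10.25641026  9.73076923]
[  -0.6 -189.6   51. ]
```

```bash
python3 -c "
from workcell import bot
print(bot.finish_job())"
```

```text
the job is handed in; nothing more can be done
None
```

The wheels show 4-7-2, the bolt is drawn about 35.4 mm of its 36 mm by camera (it came up against resistance, so I took that as its stop), the knob is released, and the job was handed in at about 27 s.

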